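# Rebuild the air-line filter with a new element

### The arm

A 7-joint arm with a two-finger parallel gripper is mounted at the origin on a cart in front of the work surface, level with it; the furniture and walls round the work are solid. World frame = base frame: x ahead of the robot, y to its left, z up, the work surface at z = 0. Lengths are in mm, angles in rad, forces in N, time in s.
With the tool pointing down it reaches from about 425 to 875 mm from the base axis. Payload 4.7 kg.
Tool frame: the origin (TCP) lies at the very end of the fingers, on their centre line; the grasp point (between the pads) lies behind it (ctrl.grip_depth is the z of the grasp point in the tool frame, in mm); z points along the fingers, y is the line along which they close (so a half turn about z gives the same grasp; the last joint's range is limited). The gripper opens to 87 mm and grips with 3 to 60 N. Pads are 19 mm wide; open, the fingers measure 117 mm over their backs; the gripper's body (75 mm by 190 mm) begins 51 mm behind the grasp point.
Start: joints at [1.162, 0.321, -0.07, 1.45, 0.023, 1.371, -0.057], TCP at [266.688, -592.793, 222.587] pointing down, gripper open.
Joint ranges: [-2.86, 2.86], [-0.3, 2.09], [-1.38, 1.24], [0.06, 2.45], [-1.56, 4.7], [0.09, 2.05], [-2.69, 2.69]. Speed limits (rad/s): [2.57, 2.57, 3.14, 3.14, 3.14, 3.14, 3.14].

### API

Orientations are given as a 3x3 rotation matrix whose columns are the frame's x, y, z axes.
In Python, from bench import ctrl gives the robot as it stands.
- The arm moves only by the shell command python3 -m creep 'ROWS' [FORCE]. ROWS is JSON, a list of rows, each a list of 3 entries, a list of its own where there are three numbers: the turn, a rotation vector about the tool's x, y, z each as a share of 0.1 rad, from -1 to 1, then the shift along the tool's x, y, z each as a share of 6 cm, from -1 to 1, then the finger opening in mm, from 0 to 87. In form: [[[wx, wy, wz], [x, y, z], grip], ...]. A call has 1 to 10 rows; each row shifts and turns the commanded pose from where the row before left it, along the tool's axes as they then stand; what a row does not reach is not made up. A row lasts 1/8 s, in which the tool goes at most 62.5 mm and 10.7 degrees, less where a joint would pass 70% of its speed; a pose out of reach is approached as far as the arm can. A call with a number of a shift or a turn outside -1 to 1 is refused whole. A call with a gripper value outside its range is refused whole. The fingers move at their own pace and stop on an object; FORCE is the grip in N (left out, the last holds). Time passes only in rows, so rows that do not move let the fingers close. It gives the time, the measured TCP pose, the force, the opening and the grip force at its end, in the units of the state.
- ctrl.get_state(): the state, without advancing time (a new reading comes with each control period).
- ctrl.get_image(name): name is "scene" or "top" or "wrist"; returns a dict with "pixels" (400x640x3 uint8, red, green, blue), "fx", "fy", "cx", "cy" (pixels), "k1" (the pictures are not rectified: a ray, as slopes to the right and down, at radius r is drawn at 1 + k1 r^2 times it, then the intrinsics apply), "xyz" and "orientation" of the camera in the world; the wrist camera has in their place "mount" (4x4, takes a point from camera to tool coordinates, whose origin is the TCP and whose axes are the flange's). Camera axes: x right, y up, looking along -z (the intrinsics and any distortion apply to the point x, -y, -z); pixel columns grow to the right and rows downward; lengths in mm; the calibration is good to about 2 mm. A picture is of the moment at which its call begins: read the wrist's pose just before it. There is no depth.
- ctrl.close_job(): hands the job in; it is judged then, once.
The state is a dict: "time_s": time; "joints": joint angles; "dq": joint speeds; "effort": joint torques, N m; "position": TCP position; "ee_rot": TCP orientation; "force": force on the tool from outside, world axes, zero at the start; "moment": the same for the moment, N m; "finger_gap": opening from 0.0 (shut) to 1.0 (fully open); "grasp_force": force on a finger pad.
Only numpy, scipy, OpenCV 4.12 (cv2) and the standard library are available. Lean on these libraries where they do the work, as an engineer would, in place of code of your own. Each camera call takes 0.05 s, during which the arm holds its last target. There are 200 camera calls.

### The job

Put the spray gun's air filter back together on its upturned head, from the bottom up: the copper sealing ring on the head, then the deflector with its standpipe upright, then the clean white element over the standpipe, and last the blue bowl, mouth down, over everything so that it stands square on the ring. Leave the dirty brown element where it is.

Things in the scene. Friction and masses are not known exactly. Their poses are not given: they have to be found in the camera images.
- filter_head: Fixed grey cast filter head on a dark 84 x 70 mm foot plate, a brass pipe nipple at each side. Origin: on the bench under its centre; z up. On top a round neck 54 mm across, its flat face 50 mm above the bench; on the face a low cone (32 mm wide at the foot, 25 at its top, 5 high) and on that a brass pin 10 mm thick, 10 high, tapered tip. The parts stack on this vertical axis.
- seat (a point): Middle of the head's flat (sealing) face, 50 mm above the bench, on the axis of the stack; z up.
- seal_ring: Flat copper ring lying on the bench, 59 mm outside, 38 mm inside, 8 mm thick. Origin: centre of its underside; z up. It lies round the cone on the head's flat face.
- deflector: Black round plate 43 mm across, 9 thick, with a step on it (27 across, top 12 mm up) and an upright orange standpipe 12 mm thick, 46 mm high in all; hold it by the pipe, straight from 17 to 41 mm up. Origin: centre of the underside; z along the pipe. A hole in the underside, 16 wide, 9 deep, takes the head's pin; the plate then lies on the ring, its underside 8 mm above the head's flat face.
- element_new: Clean filter element: white pleated hollow cylinder with green end rings, 32 mm across, 46 mm high, standing upright; bore 19 mm right through. Origin: centre of the underside; z along its axis. It goes over the standpipe onto the deflector's step, its underside then 20 mm above the head's flat face.
- element_old: Dirty element: same shape and size, brown pleats with black end rings. Not needed: leave it.
- bowl: Blue filter bowl standing mouth down: body 54 mm across, foot flange 58 across and 8 high, body top 69 mm up, brass drain cock 17 mm across on top, 80 mm high in all; inside 48 mm wide, 62 deep. Origin: centre of the mouth (underside); z up. It goes over element and deflector and stands on the copper ring, its mouth then 8 mm above the head's flat face.
Mind the look-alikes: they are no part of the job. There is more than one size of the bowl; the job needs the largest. Leave any turquoise look-alike of the deflector alone.

How it is judged:
By the outcome, as a careful person would: the job done as asked, in the order asked, and still so for the second after the job is handed in, with the robot touching nothing.
It also fails if it takes over 96 s, if anything falls off the work surface, if the arm or the gripper's body presses on something with over 40 N, if the wrist force passes 120 N, or if a joint passes its speed limit or range.

## Working session

There is one attempt and no reset: what is moved stays moved. The work goes in short steps, Python scripts to look and compute and a shell command to move; the robot and the scene stay as the last step left them, time stands still between calls to the robot, and variables do not carry over. Pictures are saved under pics/ and viewed, at most 14 in all, crops included, and the job is handed in when it is done.

```bash
mkdir -p pics; ls; cat > h.py <<'E'
import numpy as np, cv2, json
from bench import ctrl
def grab(n,f):
    s=ctrl.get_state(); im=ctrl.get_image(n); cv2.imwrite(f'pics/{f}.png',im['pixels'][:,:,::-1])
    if n=='wrist':
        M=np.array(im['mount']); R=np.array(s['ee_rot']); 
        im['orientation']=R@M[:3,:3]; im['xyz']=R@M[:3,3]+np.array(s['position'])
    m={k:(np.array(im[k]).tolist()) for k in ['fx','fy','cx','cy','k1','xyz','orientation']}
    json.dump(m,open(f'pics/{f}.json','w')); return im
def load(f): return cv2.imread(f'pics/{f}.png'), json.load(open(f'pics/{f}.json'))
def ray(m,u,v):
    K=np.array([[m['fx'],0,m['cx']],[0,m['fy'],m['cy']],[0,0,1.]])
    p=cv2.undistortPoints(np.array([[[u,v]]],float),K,np.array([m['k1'],0,0,0,0.])).ravel()
    d=np.array(m['orientation'])@np.array([p[0],-p[1],-1]); return np.array(m['xyz']),d/np.linalg.norm(d)
def onz(m,u,v,z):
    o,d=ray(m,u,v); return o+d*(z-o[2])/d[2]
def proj(m,P):
    q=np.array(m['orientation']).T@(np.array(P,float)-np.array(m['xyz'])); a=np.array([q[0],-q[1]])/-q[2]
    a=a*(1+m['k1']*(a@a)); return a*[m['fx'],m['fy']]+[m['cx'],m['cy']]
def tri(a,b):
    (o1,d1),(o2,d2)=a,b; A=np.stack([d1,-d2],1); t=np.linalg.lstsq(A,o2-o1,rcond=None)[0]
    p,q=o1+t[0]*d1,o2+t[1]*d2; return (p+q)/2,np.linalg.norm(p-q)
E
python3 - <<'E'
from h import *
for n in ['scene','top','wrist']:
    grab(n,n+'0'); m=load(n+'0')[1]; print(n,m)
s=ctrl.get_state(); print(s, ctrl.grip_depth)
E
```

```text
pics
scene {'fx': 514.3945941581761, 'fy': 514.3945941581761, 'cx': 331.9830888079948, 'cy': 201.03038443294554, 'k1': -0.08578878362063769, 'xyz': [69.17870451677062, 197.21488051525483, 755.474551425164], 'orientation': [[-0.6726669879160913, 0.5651626582195503, -0.4776089332519914], [-0.7399268442934004, -0.5091981145715666, 0.439574277239663], [0.005233398695254262, 0.6490827758236802, 0.7606997841902698]]}
top {'fx': 390.75118635823736, 'fy': 390.75118635823736, 'cx': 315.2216292783584, 'cy': 198.5354079769614, 'k1': -0.07033913411940593, 'xyz': [384.2608015848679, -216.72551227161935, 897.5544006609866], 'orientation': [[-0.008032640728171872, 0.9843971445112557, -0.17577752575633168], [-0.9993511966072649, -0.014074511265022075, -0.03315258620799277], [-0.03510929396270655, 0.17539717788703585, 0.9838715197965145]]}
wrist {'fx': 349.5981057829148, 'fy': 349.5981057829148, 'cx': 326.8443981300876, 'cy': 198.10804502384238, 'k1': -0.014968525755297444, 'xyz': [328.00668661788814, -565.5841082716581, 382.9070094923572], 'orientation': [[0.41091036709484435, 0.8834989302404793, 0.
[... 315 characters left out ...]
 -1.17031902e-03,  7.96281892e-04, -3.56077954e-03,
        6.04144422e-04,  4.80280706e-04, -2.36074091e-03]), 'effort': array([-1.24325583e-03, -4.91798651e+01, -4.05437853e-01, -3.12878823e+01,
       -6.40662457e-02,  4.04538063e-02,  8.70748568e-05]), 'position': array([ 266.47042857, -592.43514052,  221.70645212]), 'ee_rot': array([[ 9.11956758e-01,  4.10285767e-01, -6.78959644e-04],
       [ 4.10286315e-01, -9.11955912e-01,  1.24696571e-03],
       [-1.07568980e-04, -1.41574665e-03, -9.99998992e-01]]), 'force': array([ 0.82817806, -0.53545818,  0.34381794]), 'moment': array([-0.01415335,  0.00093649, -0.02667848]), 'grasp_force': 0.0, 'finger_gap': 0.9964931430927} -18.700000000000003
```

```bash
python3 -c "
import cv2,numpy as np
a=cv2.imread('pics/scene0.png');b=cv2.imread('pics/top0.png')
cv2.imwrite('pics/s.png',a)"
```

```text
(no output)
```

View pics/scene0.png

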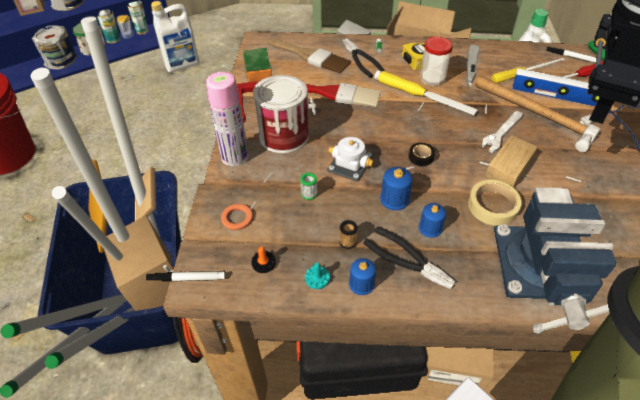

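View pics/top0.png

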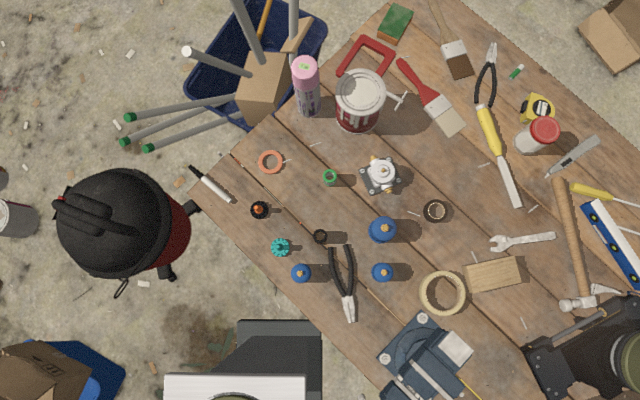

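The scene view shows the ring at (237,217), deflector (262,260) with its turquoise look-alike at (317,275), clean element (308,186), old element (347,234), head (350,158), and blue bowls at (396,188), (432,220) and (362,277). In the top view these are ring (271,161), deflector (259,209), element (330,177), head (381,174), bowls (382,230), (382,271), (301,273). The bowl at scene (396,188) / top (382,230) looks largest. I'll confirm that in an enlarged crop and by measuring.

```bash
python3 - <<'E'
from h import *
a,_=load('scene0'); b,_=load('top0')
A=cv2.resize(a[125:305,210:460],None,fx=2.4,fy=2.4,interpolation=cv2.INTER_CUBIC)
B=cv2.resize(b[140:295,240:400],None,fx=3.7,fy=3.7,interpolation=cv2.INTER_CUBIC)
cv2.imwrite('pics/cropA.png',A);cv2.imwrite('pics/cropB.png',B);print(A.shape,B.shape)
def blobs(im,lo,hi,box,mn=12):
    h=cv2.cvtColor(im,cv2.COLOR_BGR2HSV); m=cv2.inRange(h,np.array(lo),np.array(hi)); z=np.zeros_like(m)
    x0,y0,x1,y1=box; z[y0:y1,x0:x1]=m[y0:y1,x0:x1]
    n,_,st,c=cv2.connectedComponentsWithStats(z)
    return [(c[i].round(1).tolist(),st[i].tolist()) for i in range(1,n) if st[i,4]>=mn]
for nm,lo,hi in [('orange',(2,130,120),(16,255,255)),('blue',(100,130,60),(120,255,255)),('green',(60,100,50),(82,255,255)),('turq',(83,120,60),(95,255,255)),('brass',(14,110,120),(28,255,255))]:
    print(nm); print(' S',blobs(a,lo,hi,(210,125,460,305))); print(' T',blobs(b,lo,hi,(240,140,400,295)))
E
```

```text
(432, 600, 3) (574, 592, 3)
orange
 S [([269.8, 126.7], [266, 125, 9, 4, 12]), ([454.0, 125.6], [448, 125, 12, 3, 21]), ([275.5, 140.0], [266, 129, 23, 21, 240]), ([249.6, 135.6], [247, 134, 7, 4, 15]), ([386.2, 143.4], [376, 140, 24, 7, 72]), ([435.5, 142.0], [412, 140, 48, 5, 99]), ([211.1, 163.1], [210, 159, 4, 9, 15]), ([227.0, 182.3], [223, 180, 8, 5, 22]), ([213.5, 182.5], [211, 182, 6, 2, 12]), ([294.7, 185.9], [288, 183, 12, 7, 31]), ([282.2, 186.1], [280, 185, 6, 3, 12]), ([433.5, 190.9], [431, 190, 6, 3, 12]), ([236.3, 216.5], [221, 204, 32, 26, 452]), ([350.1, 226.5], [347, 224, 7, 6, 17]), ([345.6, 239.2], [340, 232, 13, 15, 102]), ([299.8, 243.8], [295, 243, 10, 2, 12]), ([360.7, 245.8], [357, 245, 9, 3, 20]), ([261.3, 255.5], [257, 246, 11, 19, 148]), ([389.5, 247.1], [385, 246, 12, 3, 21])]
 T [([257.1, 208.8], [253, 205, 10, 9, 46])]
blue
 S [([395.7, 189.7], [381, 167, 31, 43, 979]), ([431.8, 221.2], [419, 204, 27, 33, 622]), ([362.0, 277.5], [349, 259, 27, 36, 699])]
 T [([377.2, 232.4], [369, 218, 21, 25, 240]), ([381.5, 271.7], [372, 263, 21, 19, 256]), ([300.8, 2
[... 1348 characters left out ...]
22]), ([360.9, 245.2], [357, 242, 10, 6, 39]), ([391.0, 246.2], [380, 243, 23, 7, 103]), ([434.2, 248.5], [412, 243, 48, 11, 165]), ([363.0, 265.7], [360, 263, 7, 7, 40]), ([224.7, 281.0], [219, 279, 11, 4, 26]), ([261.2, 282.7], [257, 281, 8, 5, 15]), ([216.5, 285.6], [210, 284, 12, 7, 32]), ([229.8, 286.2], [225, 284, 12, 7, 45]), ([228.8, 294.6], [222, 287, 18, 13, 74]), ([252.1, 294.5], [248, 293, 9, 4, 17]), ([211.2, 301.7], [210, 298, 4, 7, 21]), ([228.2, 301.7], [225, 300, 7, 5, 24])]
 T [([372.5, 157.2], [370, 155, 7, 6, 21]), ([388.2, 190.0], [385, 188, 7, 5, 26]), ([384.6, 227.3], [381, 224, 8, 7, 38]), ([299.6, 273.1], [298, 271, 5, 5, 19]), ([383.9, 271.9], [382, 270, 5, 5, 22])]
```

View pics/cropA.png

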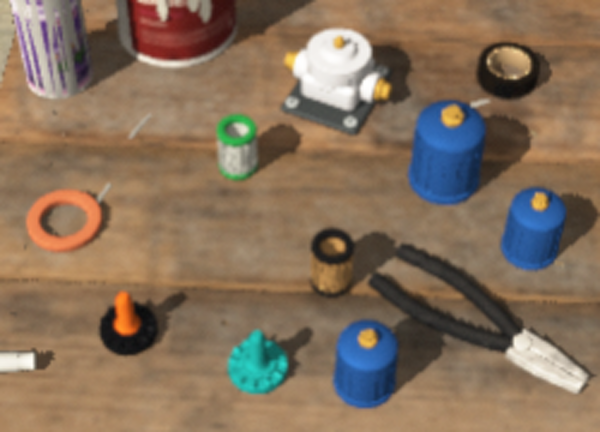

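View pics/cropB.png

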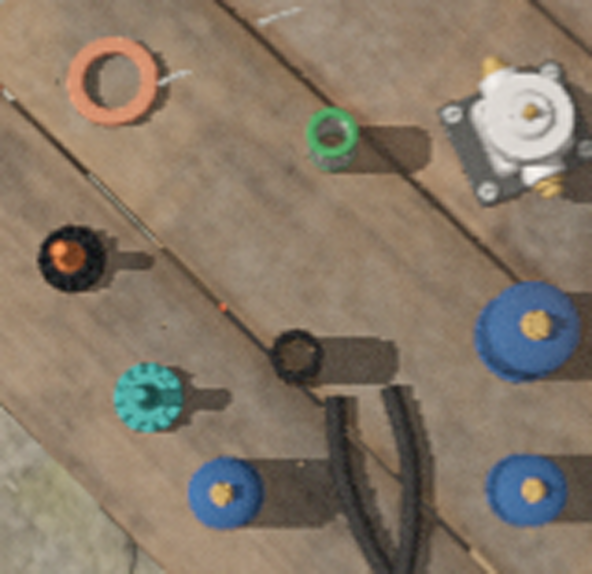

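The crops confirm it. Of the three bowls (crop A (447,150), (533,228), (365,362)), the one at (447,150) is clearly the largest. The orange and black deflector is at (125,325), and the turquoise one at (258,362) is the look-alike to leave.

```bash
python3 - <<'E'
from h import *
_,S=load('scene0');_,T=load('top0')
P={'ring(8)':((236.8,216.7),(270.5,161.8)),'defl tip(46)':((261.3,247.5),(256.7,208)),'elem top(46)':((308.3,179),(329.5,175.8)),'pin top(65)':((351.7,142.3),(383.5,170)),'bowl top(80)':((398.7,172),(384.8,227.5)),'old(46)':((347.8,225),(320.5,236)),'b2':((434.7,208),(384,272)),'b3':((363,265),(299.6,273))}
for k,(s,t) in P.items():
    p,e=tri(ray(S,*s),ray(T,*t)); print(k,p.round(1),round(e,1),np.hypot(*p[:2]).round())
s=ctrl.get_state(); print(s['position'])
E
```

```text
ring(8) [635.5 -80.2  -0.8] 0.0 641.0
defl tip(46) [518.3 -56.5  43.9] 2.8 521.0
elem top(46) [ 589.3 -220.3   39.4] 0.5 629.0
pin top(65) [ 596.8 -340.1   54.5] 0.3 687.0
bowl top(80) [ 467.4 -335.2   73.2] 0.0 575.0
old(46) [ 454.7 -197.8   44.9] 3.3 496.0
b2 [ 374.8 -332.8   54.5] 0.2 501.0
b3 [ 374.5 -153.6   54.5] 0.4 405.0
[ 266.47042857 -592.43514052  221.70645212]
```

```bash
python3 -m creep '[[[0,0,1],[0,0,-0.1],87],[[0,0,1],[0,0,0],87],[[0,0,1],[0,0,0],87],[[0,0,1],[0,0,0],87],[[0,0,0.23],[0,0,0],87]]' 20
python3 -m creep '[[[0,0,0],[0.55,-0.75,0],87],[[0,0,0],[0.55,-0.75,0],87],[[0,0,0],[0.55,-0.75,0],87],[[0,0,0],[0.55,-0.75,0],87],[[0,0,0],[0.55,-0.75,0],87],[[0,0,0],[0.55,-0.75,0],87],[[0,0,0],[0.55,-0.75,0],87],[[0,0,0],[0.4,-0.75,0],87],[[0,0,0],[0,0,0],87]]'
python3 - <<'E'
from h import *
grab('wrist','w1'); s=ctrl.get_state(); print(s['position'],s['ee_rot'].round(4),s['joints'].round(2))
E
```

```text
time_s: 0.78
position: [266.6, -592.6, 228.2]
ee_rot: [[1.0, -0.0, -0.0], [-0.0, -1.0, 0.0], [-0.0, -0.0, -1.0]]
force: [-0.5, 0.1, -1.3]
finger_gap: 1.002
grasp_force: 0.0
time_s: 1.9
position: [524.2, -226.9, 228.6]
ee_rot: [[1.0, 0.01, 0.001], [0.01, -1.0, 0.002], [0.001, -0.002, -1.0]]
force: [0.1, -1.0, 0.3]
finger_gap: 1.002
grasp_force: 0.0
[ 522.69629203 -230.42311     228.50784558] [[ 1.0e+00  5.8e-03 -0.0e+00]
 [ 5.8e-03 -1.0e+00  3.0e-04]
 [-0.0e+00 -3.0e-04 -1.0e+00]] [ 0.64  0.17 -0.31  1.63  0.05  1.35 -1.24]
```

View pics/w1.png

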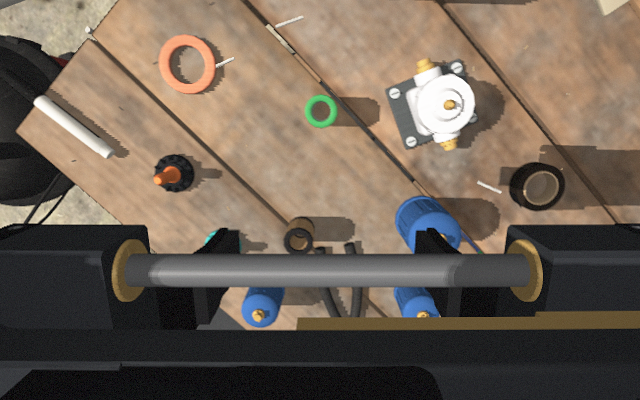

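The wrist view shows the ring at (187,64), clean element ring (321,111), head pin (449,104), deflector pipe (165,176), and the big bowl (428,220) partly behind the finger. I'll take one settled view here, then another shifted sideways.

```bash
python3 -m creep '[[[0,0,0],[0,0,0],87],[[0,0,0],[0,0,0],87],[[0,0,0],[0,0,0],87]]' >/dev/null
python3 -c "
from h import *
grab('wrist','w2');print(ctrl.get_state()['position'])"
python3 -m creep '[[[0,0,0],[-0.6,0.8,0],87],[[0,0,0],[-0.2,0.8,0],87],[[0,0,0],[0,0,0],87],[[0,0,0],[0,0,0],87],[[0,0,0],[0,0,0],87]]' >/dev/null
cat > w.py <<'E'
from h import *
def masks(f):
    im,m=load(f); h=cv2.cvtColor(im,cv2.COLOR_BGR2HSV); im=im.astype(int); out={}
    H,Sa,V=h[:,:,0].astype(int),h[:,:,1].astype(int),h[:,:,2].astype(int)
    out['orange']=(H>=3)&(H<=12)&(Sa>120)&(V>110)
    out['green']=(H>=55)&(H<=80)&(Sa>110)&(V>60)
    out['blue']=(H>=100)&(H<=122)&(Sa>130)&(V>50)
    out['white']=(Sa<45)&(V>150)
    out['brass']=(H>=14)&(H<=26)&(Sa>120)&(V>120)
    out['black']=(V<55)
    for k in out: out[k]=out[k].astype(np.uint8)
    return im,m,out
def fits(mask,mn,box=(0,0,640,225)):
    z=np.zeros_like(mask); x0,y0,x1,y1=box; z[y0:y1,x0:x1]=mask[y0:y1,x0:x1]
    r=[]
    for c in cv2.findContours(z,cv2.RETR_EXTERNAL,cv2.CHAIN_APPROX_NONE)[0]:
        a=cv2.contourArea(c)
        if a>mn:
            e=cv2.fitEllipse(cv2.convexHull(c)); r.append((np.round(e[0],1).tolist(),np.round(e[1],1).tolist(),a))
    return r
E
python3 - <<'E'
from w import *
grab('wrist','w3');print(ctrl.get_state()['position'])
for f in ['w2','w3']:
    im,m,o=masks(f)
    for k,mn in [('orange',60),('green',60),('blue',150),('white',300),('brass',20)]: print(f,k,fits(o[k],mn))
E
```

```text
[ 521.35745555 -233.70628418  228.55486664]
[ 474.54282633 -327.39268173  228.68385618]
w2 orange [([158.9, 174.6], [18.7, 27.8], 273.5), ([178.0, 61.7], [51.6, 60.7], 699.5)]
w2 green [([311.2, 106.9], [31.6, 32.5], 769.0)]
w2 blue [([422.2, 228.1], [57.2, 79.5], 1473.5)]
w2 white [([63.1, 126.4], [15.5, 108.5], 976.5), ([430.4, 98.5], [66.6, 74.9], 3503.0), ([31.4, 24.6], [45.4, 49.7], 788.5)]
w2 brass [([148.2, 179.2], [5.5, 6.6], 22.5), ([441.1, 137.8], [11.7, 19.2], 113.5), ([438.8, 98.3], [9.1, 10.7], 67.5), ([414.3, 60.0], [13.4, 21.6], 131.0)]
w3 orange [([64.2, 129.9], [19.5, 35.8], 368.0), ([81.8, 12.7], [53.4, 65.2], 415.0)]
w3 green [([210.9, 55.3], [32.4, 36.2], 880.0)]
w3 blue [([333.4, 182.2], [55.1, 62.9], 2600.0)]
w3 white [([590.2, 204.4], [35.5, 101.6], 1307.0), ([337.8, 48.7], [60.6, 82.1], 3414.5), ([624.2, 75.9], [26.8, 146.8], 2475.0)]
w3 brass [([334.1, 189.2], [15.9, 16.9], 177.5), ([48.3, 131.3], [5.8, 7.6], 27.0), ([352.6, 91.0], [12.1, 20.7], 117.5), ([338.0, 44.0], [7.9, 10.9], 54.0), ([625.6, 3.4], [6.9, 12.6], 25.0), ([612.5, 5.0], [10.3, 17.9], 75.0), ([323.7, 6.9], [10.9, 14.6], 64.5)]
```

View pics/w3.png

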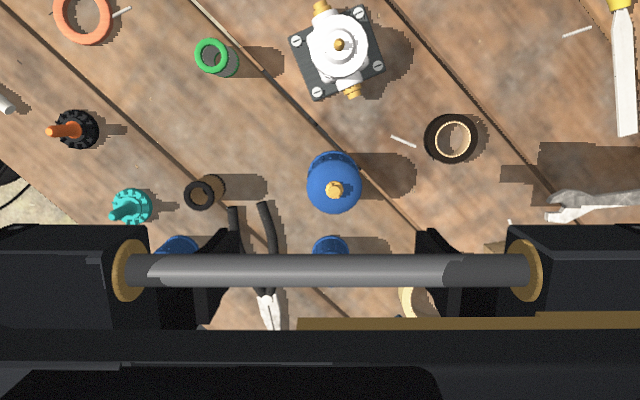

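```bash
python3 - <<'E'
from h import *
_,A=load('w2');_,B=load('w3');_,S=load('scene0');_,T=load('top0')
P={'elem top46':((311.2,106.9),(210.9,55.3),46,(308.3,179),(329.5,175.8)),'pin65':((438.8,98.3),(338.3,44),63,(351.7,142.3),(383.5,170)),'defl tip46':((149.5,179),(49.5,131.5),46,(261.3,247.5),(256.7,208)),'cock80':((433,235),(334.1,189.2),80,(398.7,172),(384.8,227.5)),'ring8':((178,61.8),(81.8,12.7),8,(236.8,216.7),(270.5,161.8))}
for k,(a,b,z,s,t) in P.items():
    p,e=tri(ray(A,*a),ray(B,*b)); print(k,'tri',p.round(1),round(e,1),'onz',*[onz(M,*q,z)[:2].round(1) for M,q in ((A,a),(B,b),(S,s),(T,t))])
E
```

```text
elem top46 tri [ 590.9 -219.3   43.5] 0.3 onz [ 591.  -219.4] [ 590.4 -220. ] [ 584.8 -216.3] [ 587.6 -220.4]
pin65 tri [ 598.5 -337.3   56.5] 0.1 onz [ 598.3 -335.3] [ 597.3 -337.1] [ 590.2 -333.7] [ 594.7 -338.8]
defl tip46 tri [521.2 -55.8  45.8] 0.3 onz [521.3 -56. ] [521.  -55.8] [518.2 -55. ] [516.9 -57.8]
cock80 tri [ 472.  -334.6   77.3] 2.1 onz [ 474.  -334.1] [ 471.7 -334.1] [ 463.4 -329.9] [ 466.7 -334.3]
ring8 tri [636.5 -81.2   8.7] 0.4 onz [636.7 -81. ] [636.4 -80.6] [628.9 -77. ] [633.  -81.6]
```

```bash
python3 -m creep '[[[0,0,0],[0.45,-0.68,0.33],87],[[0,0,0],[0.45,-0.68,0.33],87],[[0,0,0],[0.45,-0.68,0.33],87],[[0,0,0],[0.45,-0.68,0.33],87],[[0,0,0],[0.45,-0.68,0.33],87],[[0,0,0],[0.45,-0.7,0.33],87],[[0,0,0],[0,0,0],87],[[0,0,0],[0,0,0],87],[[0,0,0],[0,0,0],87]]'
python3 - <<'E'
from w import *
grab('wrist','w4');s=ctrl.get_state();print(s['position'],s['ee_rot'].round(3).tolist())
im,m,o=masks('w4'); 
for c,e,a in fits(o['orange'],60,(0,0,640,250)):print(c,e,a,onz(m,*c,8).round(1))
E
```

```text
time_s: 4.18
position: [635.7, -84.5, 110.4]
ee_rot: [[1.0, -0.002, 0.001], [-0.002, -1.0, -0.001], [0.001, 0.001, -1.0]]
force: [0.5, -0.5, -0.0]
finger_gap: 1.001
grasp_force: 0.0
[635.71961445 -84.5727089  110.46175668] [[1.0, -0.002, 0.001], [-0.002, -1.0, -0.001], [0.001, 0.001, -1.0]]
[320.2, 196.0] [72.1, 72.9] 3610.0 [637.9 -79.7   8. ]
```

View pics/w4.png

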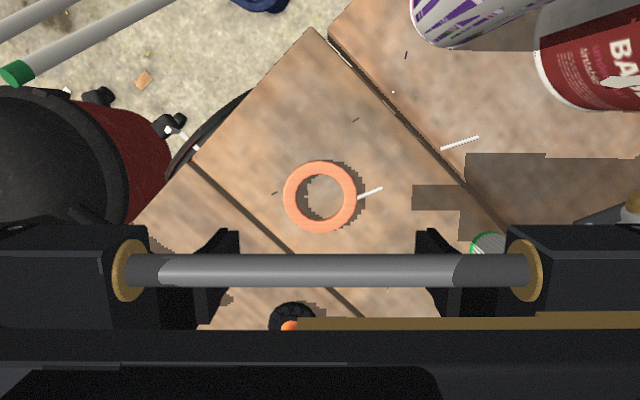

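The ring is at (320,196), round, 72 px across, under the gripper. The paint can and spray can stay clear.

```bash
python3 -m creep '[[[0,0,0],[0.03,-0.07,0.6],87],[[0,0,0],[0,0,0.6],87],[[0,0,0],[0,0,0.4],87],[[0,0,0],[0,0,0.2],87],[[0,0,0],[0,0,0],87],[[0,0,0],[0,0,0],87]]'
python3 -m creep '[[[0,0,0],[0,0,0],56],[[0,0,0],[0,0,0],50],[[0,0,0],[0,0,0],50],[[0,0,0],[0,0,0],50],[[0,0,0],[0,0,0],50],[[0,0,0],[0,0,0],50]]' 25
```

```text
time_s: 4.97
position: [638.3, -79.2, 2.8]
ee_rot: [[1.0, -0.001, 0.002], [-0.001, -1.0, -0.0], [0.002, 0.0, -1.0]]
force: [0.7, 0.5, 0.7]
finger_gap: 1.0
grasp_force: 0.0
time_s: 5.72
position: [637.6, -78.7, 1.8]
ee_rot: [[1.0, -0.0, -0.0], [-0.0, -1.0, -0.0], [-0.0, 0.0, -1.0]]
force: [-0.4, 1.2, 0.5]
finger_gap: 0.669
grasp_force: 25.0
```

```bash
python3 -m creep '[[[0,0,0],[0,0,-0.5],50],[[0,0,0],[0,0,-0.9],50],[[0,0,0],[0,0,-0.9],50],[[0,0,0],[-0.26,0.75,-0.03],50],[[0,0,0],[-0.26,0.75,-0.03],50],[[0,0,0],[-0.26,0.75,-0.03],50],[[0,0,0],[-0.26,0.75,-0.03],50],[[0,0,0],[-0.26,0.75,-0.03],50],[[0,0,0],[0,0,0],50],[[0,0,0],[0,0,0],50]]'
python3 -m creep '[[[0,0,0],[0,0,0],50],[[0,0,0],[0,0,0],50]]' >/dev/null
python3 -c "
from h import *
grab('wrist','w5');print(ctrl.get_state()['position'])"
python3 -m creep '[[[0,0,0],[0,0.5,0],50],[[0,0,0],[0,0.5,0],50],[[0,0,0],[0,0,0],50],[[0,0,0],[0,0,0],50],[[0,0,0],[0,0,0],50]]' 
python3 - <<'E'
from w import *
grab('wrist','w6')
a,_=load('w5');b,_=load('w6'); cv2.imwrite('pics/c56.png',np.vstack([a[0:300],b[0:300]]))
for f in ['w5','w6']:
    im,m,o=masks(f)
    for k,mn in [('brass',20),('white',300)]:
        for c,e,a in fits(o[k],mn): print(f,k,c,e,a,onz(m,*c,62).round(1))
E
```

```text
time_s: 6.98
position: [559.6, -302.9, 148.4]
ee_rot: [[1.0, -0.0, -0.0], [-0.0, -1.0, 0.001], [-0.0, -0.001, -1.0]]
force: [0.2, 0.3, -0.0]
finger_gap: 0.673
grasp_force: 25.0
[ 560.07299798 -302.44046162  148.74838445]
time_s: 7.9
position: [560.2, -361.9, 148.8]
ee_rot: [[1.0, 0.002, 0.0], [0.002, -1.0, 0.001], [0.0, -0.001, -1.0]]
force: [-0.1, -0.2, -0.6]
finger_gap: 0.669
grasp_force: 25.0
w5 brass [390.3, 192.7] [10.8, 19.0] 84.5 [ 568.9 -348.6   62. ]
w5 brass [375.5, 151.5] [11.4, 12.3] 95.0 [ 598.8 -336.7   62. ]
w5 brass [351.0, 98.7] [16.4, 25.4] 150.5 [ 634.8 -318.7   62. ]
w5 white [371.0, 145.3] [73.4, 93.8] 4876.5 [ 603.2 -333.4   62. ]
w6 brass [318.9, 191.4] [10.6, 19.1] 84.5 [ 569.6 -356.4   62. ]
w6 brass [292.5, 151.5] [10.7, 11.9] 81.5 [ 598.6 -337.7   62. ]
w6 brass [278.3, 96.5] [14.2, 19.4] 121.5 [ 636.1 -328.8   62. ]
w6 brass [618.6, 44.4] [19.1, 109.3] 873.5 [ 670.8 -556.3   62. ]
w6 white [293.5, 149.6] [74.0, 99.7] 4877.5 [ 599.9 -338.5   62. ]
w6 white [636.0, 156.9] [20.3, 136.9] 1154.0 [ 595.8 -584.2   62. ]
```

View pics/c56.png

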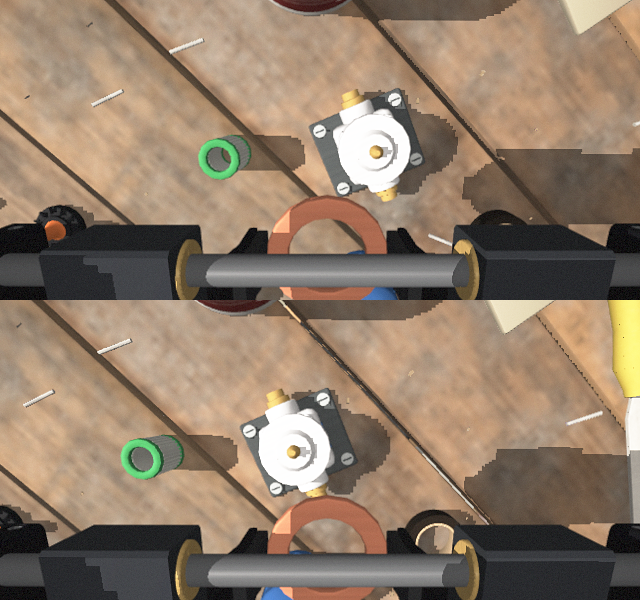

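The pin is at (375,152) in the first view and (292,152) in the second. That puts the head axis at about (598.6,-337.2). The held ring is centred between the fingers at column 327.

```bash
python3 -m creep '[[[0,0,0],[0.4,-0.21,0],50],[[0,0,0],[0.24,-0.2,0.4],50],[[0,0,0],[0,0,0.7],50],[[0,0,0],[0,0,0.1],50],[[0,0,0],[0,0,0],50],[[0,0,0],[0,0,0],50],[[0,0,0],[0,0,0],50]]'
python3 - <<'E'
from h import *
grab('scene','s2');grab('top','t2');a,m=load('s2');b,n=load('t2')
def crop(im,m,r):
    u,v=proj(m,(598,-337,65)).astype(int); return cv2.resize(im[v-r:v+r,u-r:u+r],(400,400),interpolation=cv2.INTER_CUBIC)
cv2.imwrite('pics/c2.png',np.hstack([crop(a,m,50),crop(b,n,45)]))
E
```

```text
time_s: 8.82
position: [598.7, -339.7, 78.5]
ee_rot: [[1.0, -0.001, 0.002], [-0.001, -1.0, -0.002], [0.002, 0.002, -1.0]]
force: [-0.3, -0.4, -0.7]
finger_gap: 0.67
grasp_force: 25.0
```

View pics/c2.png

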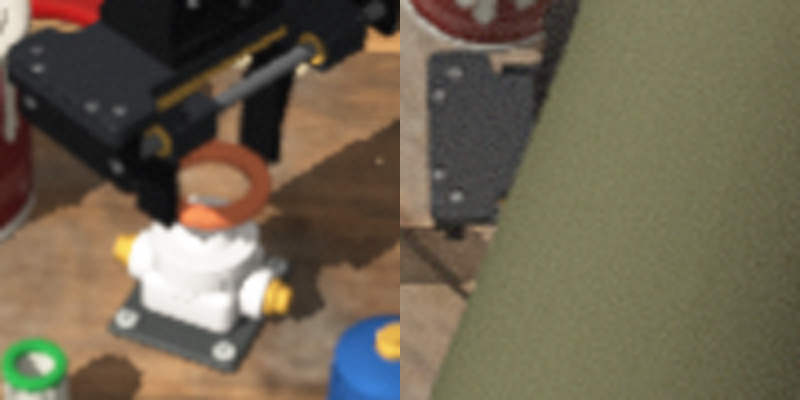

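```bash
python3 -m creep '[[[0,0,0],[0,-0.04,0],50],[[0,0,0],[0,0,0.15],50],[[0,0,0],[0,0,0.15],50],[[0,0,0],[0,0,0.1],50],[[0,0,0],[0,0,0],50],[[0,0,0],[0,0,0],50]]'
python3 -m creep '[[[0,0,0],[0,0,0.03],50],[[0,0,0],[0,0,0.02],50],[[0,0,0],[0,0,0],50]]'
```

```text
time_s: 9.68
position: [597.9, -336.7, 52.4]
ee_rot: [[1.0, -0.0, -0.0], [-0.0, -1.0, 0.0], [-0.0, -0.0, -1.0]]
force: [-0.5, 0.4, -0.1]
finger_gap: 0.672
grasp_force: 25.0
time_s: 10.05
position: [598.1, -336.8, 51.6]
ee_rot: [[1.0, -0.0, 0.0], [-0.0, -1.0, -0.001], [0.0, 0.001, -1.0]]
force: [-3.2, 1.8, 7.7]
finger_gap: 0.671
grasp_force: 25.0
```

```bash
python3 -m creep '[[[0,0,0],[0,0,-0.01],66],[[0,0,0],[0,0,0],72],[[0,0,0],[0,0,0],80],[[0,0,0],[0,0,0],80],[[0,0,0],[0,0,-0.5],80],[[0,0,0],[-0.4,0,-0.9],80],[[0,0,0],[-0.4,-0.2,-0.4],80],[[0,0,0],[0,0,0],87],[[0,0,0],[0,0,0],87],[[0,0,0],[0,0,0],87]]'
python3 - <<'E'
from w import *
grab('wrist','w7');grab('scene','s3')
im,m,o=masks('w7'); print(ctrl.get_state()['position'])
for c,e,a in fits(o['orange'],200):print('ring',c,e,a,onz(m,*c,58).round(1))
for c,e,a in fits(o['brass'],30):print('brass',c,e,a,onz(m,*c,62).round(1))
for c,e,a in fits(o['green'],100):print('green',c,e,a,onz(m,*c,46).round(1))
a,_=load('w7');b,n=load('s3');u,v=proj(n,(598,-337,55)).astype(int)
u2,v2=proj(m,(598,-337,55)).astype(int)
cv2.imwrite('pics/c3.png',np.hstack([cv2.resize(a[max(v2-50,0):v2+50,u2-50:u2+50],(400,400)),cv2.resize(b[v-40:v+40,u-40:u+40],(400,400))]))
E
```

```text
time_s: 11.3
position: [549.8, -324.4, 156.6]
ee_rot: [[1.0, 0.0, -0.002], [0.0, -1.0, 0.001], [-0.002, -0.001, -1.0]]
force: [0.4, -0.6, -0.0]
finger_gap: 0.998
grasp_force: 0.0
[ 549.84443977 -324.35838634  156.82134141]
ring [25.1, 218.5] [22.7, 44.0] 368.0 [534.  -86.3  58. ]
ring [343.6, 136.5] [78.5, 79.5] 291.0 [ 597.7 -336.8   58. ]
brass [360.6, 177.7] [14.1, 22.0] 116.0 [ 567.7 -349.6   62. ]
brass [344.3, 135.5] [9.3, 12.0] 76.0 [ 598.7 -337.1   62. ]
brass [323.4, 86.1] [19.5, 22.4] 151.5 [ 632.8 -322.1   62. ]
green [192.5, 143.7] [38.2, 41.3] 1193.5 [ 591.2 -220.4   46. ]
```

View pics/c3.png

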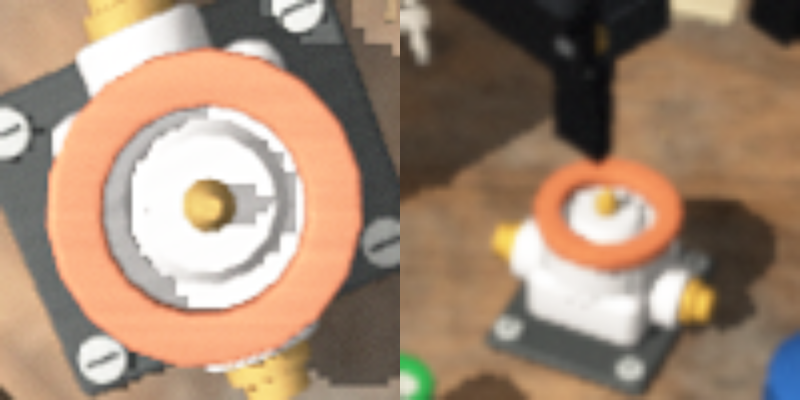

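The ring lies flat round the cone, almost concentric. Deflector next.

```bash
python3 -m creep '[[[0,0,0],[-0.15,-0.75,0.07],87],[[0,0,0],[-0.15,-0.75,0.07],87],[[0,0,0],[-0.15,-0.75,0.07],87],[[0,0,0],[-0.15,-0.75,0.07],87],[[0,0,0],[-0.15,-0.75,0.07],87],[[0,0,0],[0,-0.7,0.1],87],[[0,0,0],[0,0,0],60],[[0,0,0],[0,0,0],60],[[0,0,0],[0,0,0],60]]'
python3 - <<'E'
from w import *
grab('wrist','w8');print(ctrl.get_state()['position'])
im,m,o=masks('w8'); 
for c,e,a in fits(o['orange'],60,(0,0,640,250)):print(c,e,a,onz(m,*c,29).round(1),onz(m,*c,44).round(1))
u,v=proj(m,(521,-56,20)).astype(int); print(u,v)
a,_=load('w8'); cv2.imwrite('pics/c8.png',cv2.resize(a[v-60:v+60,u-80:u+80],(800,600),interpolation=cv2.INTER_CUBIC))
E
```

```text
time_s: 12.52
position: [505.1, -59.2, 131.2]
ee_rot: [[1.0, -0.003, -0.0], [-0.003, -1.0, -0.0], [-0.0, 0.0, -1.0]]
force: [-0.0, -0.1, -0.2]
finger_gap: 0.748
grasp_force: 0.0
[505.07959811 -59.09204035 131.23922222]
[320.2, 175.2] [22.4, 26.6] 382.0 [523.7 -54.4  29. ] [526.4 -54.7  44. ]
[241.6, 12.0] [5.9, 26.4] 82.0 [637.9  -1.   29. ] [634.1  -4.4  44. ]
322 176
```

View pics/c8.png

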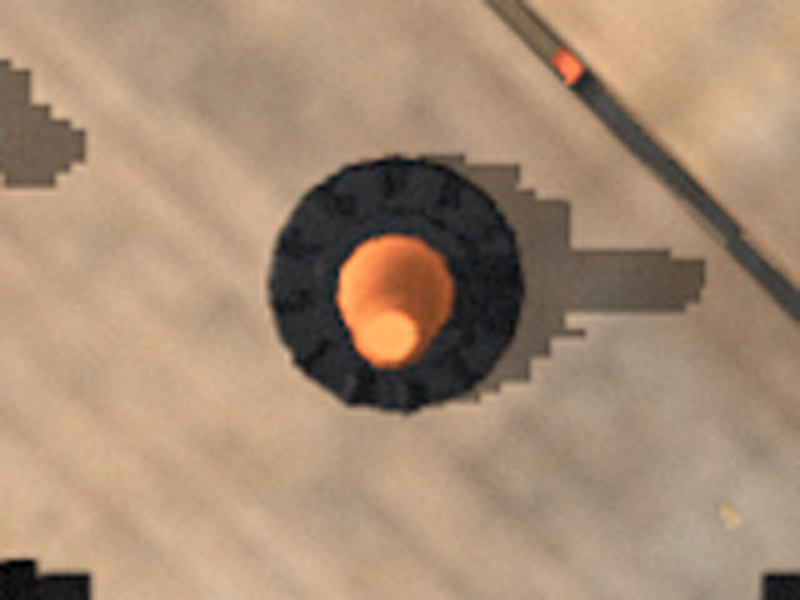

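The deflector plate is centred at (321.2,172.8) and its pipe top at (319.4,182.6).

```bash
python3 - <<'E'
from h import *
_,m=load('w8'); print(onz(m,319.4,182.6,46),onz(m,321.2,172.8,9))
_,n=load('w3'); print(tri(ray(m,319.4,182.6),ray(n,49.5,131.5)), ctrl.get_state()['position'])
E
```

```text
[521.41208877 -54.15623078  46.        ] [521.95977995 -54.84507705   9.        ]
(array([520.92953183, -54.10049359,  43.81748104]), np.float64(0.06046779873589493)) [505.07959811 -59.09204035 131.23922222]
```

```bash
python3 -m creep '[[[0,0,0],[0.27,-0.08,0],50],[[0,0,0],[0,0,0.6],50],[[0,0,0],[0,0,0.7],50],[[0,0,0],[0,0,0.4],50],[[0,0,0],[0,0,0.2],50],[[0,0,0],[0,0,0],50],[[0,0,0],[0,0,0],50]]'
python3 -m creep '[[[0,0,0],[0,0,0],30],[[0,0,0],[0,0,0],10],[[0,0,0],[0,0,0],5],[[0,0,0],[0,0,0],5],[[0,0,0],[0,0,0],5],[[0,0,0],[0,0,0],5],[[0,0,0],[0,0,0],5]]' 25
```

```text
time_s: 13.45
position: [522.5, -52.9, 18.5]
ee_rot: [[1.0, -0.0, 0.002], [-0.0, -1.0, -0.0], [0.002, 0.0, -1.0]]
force: [0.3, 0.3, -0.1]
finger_gap: 0.576
grasp_force: 0.0
time_s: 14.32
position: [521.2, -53.0, 17.4]
ee_rot: [[1.0, -0.0, -0.0], [-0.0, -1.0, -0.0], [-0.0, 0.0, -1.0]]
force: [-0.8, -0.6, 1.0]
finger_gap: 0.128
grasp_force: 25.0
```

```bash
python3 -m creep '[[[0,0,0],[0,0,-0.5],5],[[0,0,0],[0,0,-0.8],5],[[0,0,0],[0,0,-0.7],5],[[0,0,0],[0.21,0.75,0],5],[[0,0,0],[0.21,0.75,0],5],[[0,0,0],[0.21,0.75,0],5],[[0,0,0],[0.21,0.75,0],5],[[0,0,0],[0.21,0.75,0],5],[[0,0,0],[0.21,0.75,0],5],[[0,0,0],[0.02,0.24,0],5]]'
python3 -m creep '[[[0,0,0],[0,0,0.2],5],[[0,0,0],[0,0,0.3],5],[[0,0,0],[0,0,0],5],[[0,0,0],[0,0,0],5],[[0,0,0],[0,0,0],5]]'
python3 - <<'E'
from w import *
grab('scene','s4');b,n=load('s4');u,v=proj(n,(598,-337,65)).astype(int)
grab('wrist','w9'); a,_=load('w9')
cv2.imwrite('pics/c4.png',np.hstack([cv2.resize(b[v-50:v+50,u-50:u+50],(400,400)),cv2.resize(a[100:300,220:420],(400,400))]))
E
```

```text
time_s: 15.58
position: [597.1, -341.1, 136.2]
ee_rot: [[1.0, -0.004, -0.001], [-0.004, -1.0, -0.001], [-0.001, 0.001, -1.0]]
force: [-0.3, 0.5, -0.6]
finger_gap: 0.128
grasp_force: 25.1
time_s: 16.2
position: [598.5, -337.0, 108.2]
ee_rot: [[1.0, 0.0, 0.001], [0.0, -1.0, -0.001], [0.001, 0.001, -1.0]]
force: [-0.4, -0.0, -0.0]
finger_gap: 0.125
grasp_force: 25.1
```

View pics/c4.png

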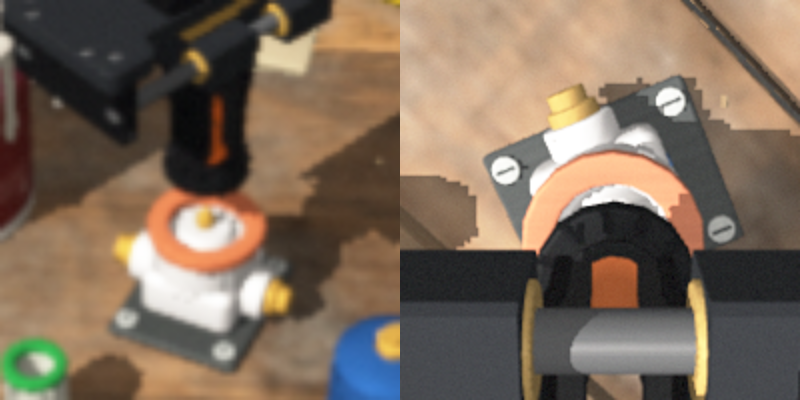

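The deflector is held upright and lined up over the ring and pin.

```bash
python3 -m creep '[[[0,0,0],[0,0,0.2],5],[[0,0,0],[0,0,0.15],5],[[0,0,0],[0,0,0.1],5],[[0,0,0],[0,0,0.05],5],[[0,0,0],[0,0,0],5],[[0,0,0],[0,0,0],5]]'
python3 -m creep '[[[0,0,0],[0,0,0.03],5],[[0,0,0],[0,0,0.02],5],[[0,0,0],[0,0,0],5],[[0,0,0],[0,0,0],5]]'
```

```text
time_s: 17.05
position: [598.2, -337.4, 77.7]
ee_rot: [[1.0, -0.0, 0.001], [-0.0, -1.0, -0.0], [0.001, 0.0, -1.0]]
force: [0.5, -0.3, -0.4]
finger_gap: 0.127
grasp_force: 25.1
time_s: 17.55
position: [598.2, -337.4, 75.4]
ee_rot: [[1.0, -0.0, 0.001], [-0.0, -1.0, -0.001], [0.001, 0.001, -1.0]]
force: [-1.8, 1.7, 5.5]
finger_gap: 0.123
grasp_force: 25.1
```

```bash
python3 -m creep '[[[0,0,0],[0,0,0],20],[[0,0,0],[0,0,0],40],[[0,0,0],[0,0,0],60],[[0,0,0],[0,0,0],60],[[0,0,0],[0,0,-0.5],60],[[0,0,0],[-0.4,-0.2,-0.7],60],[[0,0,0],[-0.4,-0.6,-0.2],60],[[0,0,0],[0,0,0],60],[[0,0,0],[0,0,0],60],[[0,0,0],[0,0,0],60]]'
python3 - <<'E'
from w import *
grab('wrist','w10');grab('scene','s5')
im,m,o=masks('w10'); print(ctrl.get_state()['position'])
for c,e,a in fits(o['orange'],60):print('orange',c,e,a,onz(m,*c,58).round(1))
for c,e,a in fits(o['green'],100):print('green',c,e,a,onz(m,*c,46).round(1))
a,_=load('w10');b,n=load('s5');u,v=proj(n,(598,-337,65)).astype(int)
u2,v2=proj(m,(598,-337,75)).astype(int);print(u2,v2)
cv2.imwrite('pics/c5.png',np.hstack([cv2.resize(a[max(v2-50,0):max(v2-50,0)+100,u2-50:u2+50],(400,400)),cv2.resize(b[v-40:v+40,u-40:u+40],(400,400))]))
E
```

```text
time_s: 18.8
position: [549.8, -290.2, 157.6]
ee_rot: [[1.0, -0.001, -0.001], [-0.001, -1.0, 0.0], [-0.001, -0.0, -1.0]]
force: [0.7, 0.1, -0.3]
finger_gap: 0.686
grasp_force: 0.0
[ 549.8806232  -289.94688906  157.51864046]
orange [395.4, 137.8] [28.7, 31.1] 470.5 [ 596.8 -341.1   58. ]
orange [395.7, 135.9] [65.3, 73.2] 403.5 [ 598.2 -341.3   58. ]
green [236.2, 143.9] [38.3, 40.6] 1169.0 [ 591.2 -220.1   46. ]
394 137
```

View pics/c5.png

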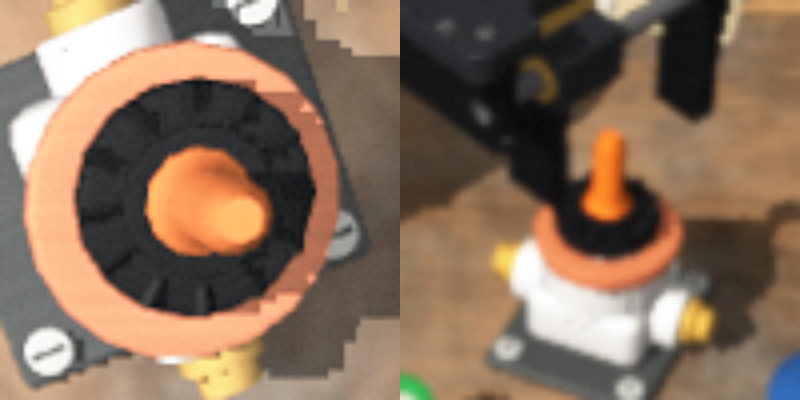

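The deflector is seated inside the ring, pipe upright. The element's top ring has measured (591.2,-220.2) three times, so I'll go for it.

```bash
python3 -m creep '[[[0,0,0],[0.35,-0.58,0.3],60],[[0,0,0],[0.34,-0.58,0.3],60],[[0,0,0],[0,0,0.3],60],[[0,0,0],[0,0,0],60],[[0,0,0],[0,0,0],60]]'
python3 - <<'E'
from w import *
grab('wrist','w11'); im,m,o=masks('w11'); print(ctrl.get_state()['position'])
for c,e,a in fits(o['green'],100,(0,0,640,250)):print('green',c,e,a,onz(m,*c,46).round(1))
_,p=load('w10'); 
print('pipe top',onz(p,404,141.5,104),'plate',onz(p,393.2,136.2,67))
E
```

```text
time_s: 19.52
position: [591.0, -221.6, 104.6]
ee_rot: [[1.0, -0.003, -0.0], [-0.003, -1.0, -0.001], [-0.0, 0.001, -1.0]]
force: [0.2, 0.1, -0.1]
finger_gap: 0.686
grasp_force: 0.0
[ 591.28974038 -221.55327713  105.05918046]
green [322.6, 213.6] [45.2, 46.3] 1578.5 [ 592.1 -219.3   46. ]
pipe top [ 598.16964028 -337.57868222  104.        ] plate [ 598.61411574 -337.74019344   67.        ]
```

```bash
python3 -m creep '[[[0,0,0],[0.01,-0.03,0.3],60],[[0,0,0],[0,0,0.6],60],[[0,0,0],[0,0,0.4],60],[[0,0,0],[0,0,0.15],60],[[0,0,0],[0,0,0],60],[[0,0,0],[0,0,0],60]]'
python3 -m creep '[[[0,0,0],[0,0,0],40],[[0,0,0],[0,0,0],28],[[0,0,0],[0,0,0],25],[[0,0,0],[0,0,0],25],[[0,0,0],[0,0,0],25],[[0,0,0],[0,0,0],25]]' 20
```

```text
time_s: 20.32
position: [592.9, -218.2, 18.5]
ee_rot: [[1.0, -0.0, 0.002], [-0.0, -1.0, -0.001], [0.002, 0.001, -1.0]]
force: [-0.5, 0.1, -0.5]
finger_gap: 0.688
grasp_force: 0.0
time_s: 21.08
position: [592.1, -218.1, 17.5]
ee_rot: [[1.0, -0.0, 0.0], [-0.0, -1.0, -0.0], [0.0, 0.0, -1.0]]
force: [-0.3, -1.1, 1.7]
finger_gap: 0.345
grasp_force: 19.7
```

```bash
python3 -m creep '[[[0,0,0],[0,0,-0.5],25],[[0,0,0],[0,0,-0.9],25],[[0,0,0],[0,0,-0.8],25],[[0,0,0],[0.04,0.5,0],25],[[0,0,0],[0.04,0.8,0],25],[[0,0,0],[0.03,0.69,0],25],[[0,0,0],[0,0,0],25],[[0,0,0],[0,0,0],25],[[0,0,0],[0,0,0],25],[[0,0,0],[0,0,0],25]]'
python3 - <<'E'
from w import *
grab('wrist','w12'); grab('scene','s6'); im,m,o=masks('w12'); print(ctrl.get_state()['position'])
for c,e,a in fits(o['green'],60,(0,0,640,250)):print('green',c,e,a)
_,S=load('s6'); _,_,o=masks('s6')
for k in ['green','orange']:
    for c,e,a in fits(o[k],30,(300,80,400,180)):print(k,c,e,a)
print(proj(S,(598.4,-337.6,104)),proj(S,(598.4,-337.6,178)),proj(S,(598.4,-337.6,132)))
E
```

```text
time_s: 22.32
position: [599.0, -335.8, 149.5]
ee_rot: [[1.0, 0.002, 0.0], [0.002, -1.0, 0.0], [0.0, -0.0, -1.0]]
force: [0.4, -0.5, -1.5]
finger_gap: 0.345
grasp_force: 19.7
[ 598.80253513 -336.42016794  149.55340963]
green [326.2, 256.3] [32.2, 52.7] 270.0
green [328.3, 228.7] [31.7, 48.7] 88.5
green [355.1, 95.8] [10.0, 13.3] 53.0
orange [351.1, 144.1] [22.0, 30.3] 196.5
orange [350.9, 133.3] [10.6, 19.3] 40.0
[350.94379614 123.48441129] [352.27038338  92.39131554] [351.42954385 112.12681102]
```

```bash
python3 -m creep '[[[0,0,0],[0,0,0.2],25],[[0,0,0],[0,0,0.15],25],[[0,0,0],[0,0,0],25],[[0,0,0],[0,0,0],25]]'
```

```text
time_s: 22.92
position: [598.5, -337.3, 128.2]
ee_rot: [[1.0, -0.0, -0.0], [-0.0, -1.0, 0.0], [-0.0, -0.0, -1.0]]
force: [-0.0, 0.2, -0.3]
finger_gap: 0.345
grasp_force: 19.7
```

```bash
python3 -m creep '[[[0,0,0],[0.01,0,0.15],25],[[0,0,0],[0,0,0.15],25],[[0,0,0],[0,0,0.1],25],[[0,0,0],[0,0,0],25],[[0,0,0],[0,0,0],25]]'
python3 -m creep '[[[0,0,0],[0,0,0.15],25],[[0,0,0],[0,0,0.07],25],[[0,0,0],[0,0,0],25],[[0,0,0],[0,0,0],25]]'
```

```text
time_s: 23.55
position: [599.3, -337.3, 104.5]
ee_rot: [[1.0, -0.0, 0.0], [-0.0, -1.0, -0.0], [0.0, 0.0, -1.0]]
force: [-0.3, -0.3, 0.1]
finger_gap: 0.346
grasp_force: 19.7
time_s: 24.05
position: [599.2, -337.3, 91.2]
ee_rot: [[1.0, -0.0, 0.0], [-0.0, -1.0, -0.0], [0.0, 0.0, -1.0]]
force: [0.6, 0.7, -0.4]
finger_gap: 0.34
grasp_force: 19.7
```

```bash
python3 -m creep '[[[0,0,0],[0,0,0.04],25],[[0,0,0],[0,0,0.03],25],[[0,0,0],[0,0,0],25],[[0,0,0],[0,0,0],25]]'
```

```text
time_s: 24.55
position: [599.4, -337.3, 87.4]
ee_rot: [[1.0, -0.0, 0.001], [-0.0, -1.0, -0.0], [0.001, 0.0, -1.0]]
force: [-0.0, 0.9, 2.3]
finger_gap: 0.34
grasp_force: 19.6
```

```bash
python3 -m creep '[[[0,0,0],[0,0,0],40],[[0,0,0],[0,0,0],48],[[0,0,0],[0,0,0],50],[[0,0,0],[0,0,0],50],[[0,0,0],[0,0,-0.5],50],[[0,0,0],[0,0,-0.8],50],[[0,0,0],[-0.5,0,-0.2],87],[[0,0,0],[-0.5,0,0],87],[[0,0,0],[0,0,0],87],[[0,0,0],[0,0,0],87]]'
python3 - <<'E'
from w import *
grab('wrist','w13'); im,m,o=masks('w13'); print(ctrl.get_state()['position'])
for c,e,a in fits(o['green'],60):print('green',c,e,a,onz(m,*c,116).round(1))
for c,e,a in fits(o['orange'],60):print('or',c,e,a,onz(m,*c,104).round(1))
E
python3 -m creep '[[[0,0,0],[-0.5,0,0],87],[[0,0,0],[-0.5,0,0],87],[[0,0,0],[-0.5,0,0],87],[[0,0,0],[-0.1,0,0],87],[[0,0,0],[0,0,0],87],[[0,0,0],[0,0,0],87],[[0,0,0],[0,0,0],87]]'
python3 - <<'E'
from w import *
grab('wrist','w14'); im,m,o=masks('w14'); print(ctrl.get_state()['position'])
for c,e,a in fits(o['blue'],100):print('blue',c,e,a,onz(m,*c,69).round(1))
for c,e,a in fits(o['brass'],30):print('brass',c,e,a,onz(m,*c,80).round(1))
for c,e,a in fits(o['green'],60):print('green',c,e,a,onz(m,*c,116).round(1))
E
```

```text
time_s: 25.8
position: [539.6, -337.1, 177.0]
ee_rot: [[1.0, -0.0, 0.001], [-0.0, -1.0, -0.0], [0.001, 0.0, -1.0]]
force: [-0.6, 0.6, -0.2]
finger_gap: 0.935
grasp_force: 0.0
[ 539.96197132 -336.81583166  176.86082985]
green [327.3, 123.2] [50.3, 50.8] 1933.0 [ 598.7 -337.7  116. ]
or [327.1, 121.4] [24.2, 24.9] 442.5 [ 599.5 -337.6  104. ]
or [329.8, 124.0] [63.8, 74.7] 514.5 [ 597.8 -339.3  104. ]
time_s: 26.72
position: [444.2, -336.8, 176.8]
ee_rot: [[1.0, 0.001, 0.0], [0.001, -1.0, 0.0], [0.0, -0.0, -1.0]]
force: [-0.7, 0.0, 0.5]
finger_gap: 0.997
grasp_force: 0.0
[ 443.92198405 -336.87905812  176.76392239]
blue [323.5, 160.7] [65.3, 71.2] 3550.0 [ 473.1 -334.4   69. ]
brass [323.6, 165.8] [19.2, 21.0] 236.0 [ 470.9 -334.6   80. ]
brass [346.3, 50.3] [16.6, 24.2] 107.5 [ 551.2 -350.3   80. ]
```

```bash
python3 - <<'E'
from w import *
for f in ['w14','w3']:
    im,m,o=masks(f); u=323 if f=='w14' else 333
    b=o['blue'][:225,u-40:u+40]; vs=np.nonzero(b[:,36:44].sum(1)>4)[0]; us=np.nonzero(b.sum(0)>3)[0]+u-40
    print(f,vs.min(),vs.max(),us.min(),us.max(),'near+27',onz(m,u,vs.max()+1,69)[0]+27,onz(m,u,vs.max()+1,65)[0]+27,'far-29',onz(m,u,vs.min(),0)[0]-29,onz(m,u,vs.min(),8)[0]-29,'far top-27',onz(m,u,vs.min(),69)[0]-27)
im,m,o=masks('w14'); _,n=load('w3')
print(tri(ray(m,323.6,165.8),ray(n,334.1,189.2)))
E
```

```text
w14 125 195 291 356 near+27 471.9786102881018 470.9906237134003 far-29 468.2820272849529 468.6173910105356 far top-27 473.17453941810345
w3 151 212 307 361 near+27 472.81823008768697 471.6213767733766 far-29 468.1235955903748 469.04108372695185 far top-27 478.0369307683518
(array([ 468.81338341, -334.40845739,   67.2483191 ]), np.float64(0.16475974134727328))
```

```bash
python3 -m creep '[[[0,0,0],[-0.35,0,0],87],[[0,0,0],[-0.32,0,0],87],[[0,0,0],[0,0,0],87],[[0,0,0],[0,0,0],87],[[0,0,0],[0,0,0],87]]'
python3 - <<'E'
from w import *
grab('wrist','w15'); im,m,o=masks('w15'); print(ctrl.get_state()['position'],m['xyz'])
for c,e,a in fits(o['blue'],100):print('blue',c,e,a,onz(m,*c,0).round(1),onz(m,*c,40).round(1),onz(m,*c,69).round(1))
for c,e,a in fits(o['brass'],30):print('brass',c,e,a,onz(m,*c,80).round(1),onz(m,*c,70).round(1))
E
```

```text
time_s: 27.4
position: [403.6, -337.0, 177.1]
ee_rot: [[1.0, 0.001, 0.001], [0.001, -1.0, -0.0], [0.001, 0.0, -1.0]]
force: [-0.1, 0.3, 0.0]
finger_gap: 0.998
grasp_force: 0.0
[ 403.55612058 -336.990209    176.96917239] [470.8965123694459, -337.50882181849283, 338.42685650591784]
blue [129.5, 214.1] [49.5, 74.9] 1899.5 [ 368.2 -136.9    0. ] [ 380.3 -160.6   40. ] [ 389.1 -177.8   69. ]
blue [320.7, 215.2] [46.2, 59.5] 1308.0 [ 367.4 -331.1    0. ] [ 379.6 -331.9   40. ] [ 388.5 -332.4   69. ]
blue [323.0, 110.6] [68.1, 70.3] 3655.5 [ 470.1 -333.6    0. ] [ 470.2 -334.1   40. ] [ 470.2 -334.4   69. ]
brass [320.7, 222.0] [9.2, 11.4] 48.5 [ 386.3 -332.6   80. ] [ 383.1 -332.4   70. ]
brass [111.6, 221.4] [6.4, 15.0] 36.0 [ 386.5 -169.3   80. ] [ 383.2 -162.8   70. ]
brass [323.2, 111.6] [19.9, 21.9] 175.5 [ 469.6 -334.7   80. ] [ 469.5 -334.5   70. ]
```

```bash
python3 -m creep '[[[0,0,0],[0.5,-0.02,0],87],[[0,0,0],[0.61,-0.02,0.15],87],[[0,0,0],[0,0,0.4],87],[[0,0,0],[0,0,0.4],87],[[0,0,0],[0,0,0],87],[[0,0,0],[0,0,0],87],[[0,0,0],[0,0,0],87]]'
```

```text
time_s: 28.32
position: [470.3, -335.4, 121.4]
ee_rot: [[1.0, -0.0, 0.002], [-0.0, -1.0, -0.001], [0.002, 0.001, -1.0]]
force: [-0.2, 0.1, -0.3]
finger_gap: 0.996
grasp_force: 0.0
```

```bash
python3 -m creep '[[[0,0,0],[0,-0.02,0.4],87],[[0,0,0],[0,0,0.6],87],[[0,0,0],[0,0,0.4],87],[[0,0,0],[0,0,0.2],87],[[0,0,0],[0,0,0],87],[[0,0,0],[0,0,0],87]]'
python3 -m creep '[[[0,0,0],[0,0,0],60],[[0,0,0],[0,0,0],48],[[0,0,0],[0,0,0],48],[[0,0,0],[0,0,0],48],[[0,0,0],[0,0,0],48],[[0,0,0],[0,0,0],48],[[0,0,0],[0,0,0],48]]' 30
```

```text
time_s: 29.08
position: [470.5, -334.3, 25.3]
ee_rot: [[1.0, -0.0, 0.002], [-0.0, -1.0, -0.001], [0.002, 0.001, -1.0]]
force: [0.5, -0.3, 0.3]
finger_gap: 1.001
grasp_force: 0.0
time_s: 29.95
position: [469.6, -333.7, 24.0]
ee_rot: [[1.0, -0.0, 0.0], [-0.0, -1.0, -0.0], [0.0, 0.0, -1.0]]
force: [-0.2, -0.7, 0.9]
finger_gap: 0.618
grasp_force: 30.6
```

```bash
python3 -m creep '[[[0,0,0],[0,0,-0.4],48],[[0,0,0],[0,0,-0.8],48],[[0,0,0],[0,0,-0.8],48],[[0,0,0],[0,0,-0.4],48],[[0,0,0],[0,0,0],48],[[0,0,0],[0,0,0],48]]'
python3 -m creep '[[[0,0,0],[0.4,0.02,0],48],[[0,0,0],[0.6,0.02,0],48],[[0,0,0],[0.6,0.02,0],48],[[0,0,0],[0.44,0.01,0],48],[[0,0,0],[0.1,0,0],48],[[0,0,0],[0,0,0],48],[[0,0,0],[0,0,0],48],[[0,0,0],[0,0,0],48],[[0,0,0],[0,0,0],48]]'
```

```text
time_s: 30.7
position: [468.6, -333.1, 166.1]
ee_rot: [[1.0, -0.0, -0.002], [-0.0, -1.0, 0.002], [-0.002, -0.002, -1.0]]
force: [0.3, -0.2, -1.7]
finger_gap: 0.615
grasp_force: 30.5
time_s: 31.82
position: [597.5, -338.2, 168.3]
ee_rot: [[1.0, -0.001, 0.0], [-0.001, -1.0, -0.001], [0.0, 0.001, -1.0]]
force: [0.2, 0.4, -0.5]
finger_gap: 0.621
grasp_force: 30.5
```

```bash
python3 -m creep '[[[0,0,0],[0.01,-0.01,0.2],48],[[0,0,0],[0,0,0.1],48],[[0,0,0],[0,0,0],48],[[0,0,0],[0,0,0],48],[[0,0,0],[0,0,0],48]]'
python3 - <<'E'
from w import *
grab('scene','s7'); im,S,o=masks('s7'); p=ctrl.get_state()['position']; print(p)
for k in ['blue','green']:
    M=o[k][60:190,290:410]
    for v in range(0,130,6):
        us=np.nonzero(M[v])[0]
        if len(us)>3: print(k,v+60,us.min()+290,us.max()+290,(us.min()+us.max())/2+290)
M=o['orange'][120:190,290:410]; vs,us=np.nonzero(M); print('or',us.min()+290,us.max()+290)
for z in (58,116,150): print(z,proj(S,(598.5,-337.6,z)))
print(proj(S,(p[0]+.5,p[1],126+8)),proj(S,(p[0]+1.5,p[1],126+8)))
E
```

```text
time_s: 32.45
position: [598.8, -337.3, 150.3]
ee_rot: [[1.0, -0.0, 0.0], [-0.0, -1.0, -0.0], [0.0, 0.0, -1.0]]
force: [-0.8, 0.5, -1.0]
finger_gap: 0.623
grasp_force: 30.5
[ 598.7616576  -337.33525363  150.31384858]
blue 84 359 365 362.0
blue 90 354 367 360.5
blue 96 346 367 356.5
blue 102 345 365 355.0
blue 108 346 365 355.5
blue 114 337 366 351.5
blue 120 339 364 351.5
green 126 348 356 352.0
or 290 366
58 [350.15079342 141.12471621]
116 [351.11326131 118.64941989]
150 [351.71466515 104.54303857]
[351.04490798 111.13707022] [350.67631509 110.88111937]
```

```bash
python3 -m creep '[[[0,0,0],[-0.01,0,0.2],48],[[0,0,0],[0,0,0.2],48],[[0,0,0],[0,0,0.1],48],[[0,0,0],[0,0,0],48],[[0,0,0],[0,0,0],48]]'
python3 -m creep '[[[0,0,0],[0,0,0.15],48],[[0,0,0],[0,0,0.1],48],[[0,0,0],[0,0,0],48],[[0,0,0],[0,0,0],48]]'
```

```text
time_s: 33.12
position: [598.2, -337.3, 120.2]
ee_rot: [[1.0, -0.0, 0.0], [-0.0, -1.0, -0.0], [0.0, 0.0, -1.0]]
force: [0.2, 0.8, -2.1]
finger_gap: 0.62
grasp_force: 30.5
time_s: 33.62
position: [598.0, -337.3, 105.0]
ee_rot: [[1.0, -0.0, 0.0], [-0.0, -1.0, -0.0], [0.0, 0.0, -1.0]]
force: [0.1, -0.1, -0.1]
finger_gap: 0.62
grasp_force: 30.5
```

```bash
python3 -m creep '[[[0,0,0],[0,0,0.12],48],[[0,0,0],[0,0,0.1],48],[[0,0,0],[0,0,0],48],[[0,0,0],[0,0,0],48]]'
python3 -m creep '[[[0,0,0],[0,0,0.06],48],[[0,0,0],[0,0,0.06],48],[[0,0,0],[0,0,0.02],48],[[0,0,0],[0,0,0],48]]'
```

```text
time_s: 34.12
position: [598.0, -337.3, 91.8]
ee_rot: [[1.0, -0.0, 0.0], [-0.0, -1.0, -0.0], [0.0, 0.0, -1.0]]
force: [0.1, 0.0, -1.1]
finger_gap: 0.618
grasp_force: 30.5
time_s: 34.62
position: [597.8, -337.2, 83.2]
ee_rot: [[1.0, -0.0, -0.0], [-0.0, -1.0, 0.0], [-0.0, -0.0, -1.0]]
force: [0.3, -1.1, -0.7]
finger_gap: 0.616
grasp_force: 30.5
```

```bash
python3 -m creep '[[[0,0,0],[0,0,0.02],48],[[0,0,0],[0,0,0.01],48],[[0,0,0],[0,0,0],48],[[0,0,0],[0,0,0],48]]'
```

```text
time_s: 35.12
position: [598.1, -337.3, 82.1]
ee_rot: [[1.0, -0.0, 0.0], [-0.0, -1.0, -0.0], [0.0, 0.0, -1.0]]
force: [-1.8, 0.5, 2.1]
finger_gap: 0.612
grasp_force: 30.6
```

```bash
python3 -m creep '[[[0,0,0],[0,0,0],60],[[0,0,0],[0,0,0],72],[[0,0,0],[0,0,0],80],[[0,0,0],[0,0,0],80],[[0,0,0],[0,0,-0.4],80],[[0,0,0],[0,0,-0.7],80],[[0,0,0],[-0.3,0,-0.7],80],[[0,0,0],[-0.6,0,0],80],[[0,0,0],[0,0,0],80],[[0,0,0],[0,0,0],80]]'
python3 - <<'E'
from w import *
grab('wrist','w16');grab('scene','s8');a,m=load('w16');b,n=load('s8')
im,_,o=masks('w16')
for k,z in [('brass',138),('orange',58),('blue',127)]:
    for c,e,ar in fits(o[k],60):print(k,c,e,ar,onz(m,*c,z).round(1))
u,v=proj(n,(598,-337,85)).astype(int);u2,v2=proj(m,(598,-337,100)).astype(int)
cv2.imwrite('pics/c6.png',np.hstack([cv2.resize(a[max(v2-60,0):max(v2-60,0)+120,u2-60:u2+60],(400,400)),cv2.resize(b[v-50:v+50,u-50:u+50],(400,400))]))
E
```

```text
time_s: 36.38
position: [544.3, -337.1, 189.4]
ee_rot: [[1.0, -0.0, 0.0], [-0.0, -1.0, 0.0], [0.0, -0.0, -1.0]]
force: [-0.1, 0.0, 0.1]
finger_gap: 0.922
grasp_force: 0.0
brass [327.2, 132.0] [25.2, 26.2] 383.0 [ 598.6 -337.6  138. ]
brass [308.9, 81.1] [13.6, 24.5] 95.0 [ 627.7 -327.   138. ]
brass [636.5, 14.6] [8.1, 57.4] 76.5 [ 664.2 -511.3  138. ]
brass [615.3, 39.4] [23.4, 85.0] 637.0 [ 651.1 -501.6  138. ]
blue [327.0, 129.7] [81.0, 82.2] 5101.0 [ 599.4 -337.5  127. ]
```

View pics/c6.png

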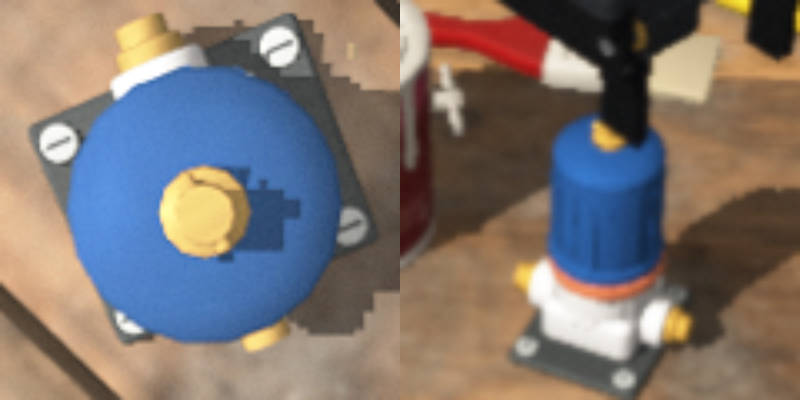

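The bowl stands upright and square on the copper ring, and the cock is on the axis at (598.6,-337.6). The gripper is clear of it, so I'm handing in.

```bash
python3 -c "
from bench import ctrl
print(ctrl.close_job())"
```

```text
the job is handed in; nothing more can be done
None
```

The filter is back together on its head in the order asked (copper ring, deflector, clean element, largest blue bowl standing square on the ring), and I handed the job in at about 36 s without touching the old element or the look-alikes.

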